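# Make up the corner kit and the foot kit for a profile frame

### The job

Make up the two kits from the parts in stock. In the three-pocket tray lay the slotted profile offcut in one end pocket, stand the angle bracket on its lying leg in the other end pocket and stand the small spacer sleeve in the middle pocket; in the two-pocket tray stand the levelling foot in one pocket and the large spacer sleeve in the other, either way round. Every part must rest flat on its pocket's floor, upright as it stood in stock; leave the hexagon nut, the wrench and the oil bottle where they are.

Things in the scene. Friction and masses are not known exactly. Their poses are not given: they have to be found in the camera images.
- tray_three: White plastic kit tray with THREE equal pockets in a row, fixed to the bench; 98 (x, across the row) x 208 (y, along the row) mm outside. Walls and dividers 4 mm thick, tops 14 mm above the bench; pocket floors 4 mm above the bench. Pockets 90 (x) x 64 (y) mm inside, centred at x = 0, y = -68, 0 and +68 mm. Origin: centre of its underside, on the bench; z up.
- tray_two: White plastic kit tray with TWO equal pockets in a row, fixed to the bench; 98 (x, across the row) x 164 (y, along the row) mm outside. Walls and dividers 4 mm thick, tops 14 mm above the bench; pocket floors 4 mm above the bench. Pockets 90 (x) x 76 (y) mm inside, centred at x = 0, y = -40 and +40 mm. Origin: centre of its underside, on the bench; z up.
- sleeve_large: Large round aluminium spacer sleeve (short tube), axis upright: outer diameter 52, bore 26, height 36 mm. About 0.16 kg. Origin: centre of its underside; z is its axis. Loose on the bench at the start, anywhere in the row of six stock parts, any yaw.
- sleeve_small: Small round aluminium spacer sleeve (short tube), axis upright: outer diameter 32, bore 16, height 36 mm. About 0.12 kg. Origin: centre of its underside; z is its axis. Loose on the bench at the start, anywhere in the row of six stock parts, any yaw.
- foot: Levelling foot: black plastic disc 44 mm diameter, 12 mm high; on it a steel collar 20 mm diameter up to 20 mm height; from there a steel stud 12 mm diameter up to 70 mm height. About 0.11 kg. Origin: centre of its underside; z is the stud's axis, up. Loose on the bench at the start, anywhere in the row of six stock parts, any yaw.
- bracket: Aluminium angle bracket standing on one leg, 40 (x) x 40 (y) mm from above, 40 mm high. Lying leg 8 mm thick; upright leg 8 mm thick, at x = +12 to +20 mm, over all of y. About 0.065 kg. Origin: centre of the underside of the 40 x 40 mm lying leg; z up. Loose on the bench at the start, anywhere in the row of six stock parts, any yaw.
- profile: Offcut of slotted aluminium profile lying down: bar 70 mm long (its x), 30 x 30 mm in section (y, z), an 8 mm wide, 8 mm deep slot along each long side. About 0.08 kg. Origin: centre of its underside; z up. Loose on the bench at the start, anywhere in the row of six stock parts, any yaw.
- hex_nut: Large steel hexagon nut lying flat, 46 mm across flats, 24 mm high, about 0.22 kg; the one stock part that belongs to no kit. Origin: centre of its underside. Loose on the bench at the start, anywhere in the row of six stock parts, any yaw.
- wrench: Steel combination wrench, about 180 mm long (its x) and 8 mm thick, lying on the bench beyond the trays, its length roughly along world y. Not part of the job. Origin: underside of the tool at its middle.
- oil_bottle: Small white plastic oil bottle with a black cap, 44 mm diameter, 85 mm high, standing at the robot's right of the stock. Not part of the job. Origin: centre of its underside.
Things that resemble listed ones, but are neither listed nor needed, are in the scene too. Leave any blue look-alike of the sleeve_large alone. Leave any blue look-alike of the tray_two alone.

How it is judged:
At the end, for the whole second after the job is handed in: Profile and bracket in opposite end pockets of the three-pocket tray, small sleeve in its middle one, foot and large sleeve in different pockets of the two-pocket tray: each within its pocket, underside within 4 mm of the floor, upright within 0.15 rad, released and at rest ((((x of profile in the frame of tray_three between -0.015 and 0.015 m and y of profile in the frame of tray_three between 0.048 and 0.088 m) and (x of bracket in the frame of tray_three between -0.03 and 0.03 m and y of bracket in the frame of tray_three between -0.084 and -0.052 m)) or ((x of profile in the frame of tray_three between -0.015 and 0.015 m and y of profile in the frame of tray_three between -0.088 and -0.048 m) and (x of bracket in the frame of tray_three between -0.03 and 0.03 m and y of bracket in the frame of tray_three between 0.052 and 0.084 m))) and x of sleeve_small in the frame of tray_three between -0.033 and 0.033 m and y of sleeve_small in the frame of tray_three between -0.02 and 0.02 m and (((x of foot in the frame of tray_two between -0.027 and 0.027 m and y of foot in the frame of tray_two between 0.02 and 0.06 m) and (x of sleeve_large in the frame of tray_two between -0.023 and 0.023 m and y of sleeve_large in the frame of tray_two between -0.056 and -0.024 m)) or ((x of foot in the frame of tray_two between -0.027 and 0.027 m and y of foot in the frame of tray_two between -0.06 and -0.02 m) and (x of sleeve_large in the frame of tray_two between -0.023 and 0.023 m and y of sleeve_large in the frame of tray_two between 0.024 and 0.056 m))) and z of each of sleeve_large, foot in the frame of tray_two below 0.008 m and angle between each of sleeve_large, sleeve_small, foot, bracket, profile's own z axis and vertical below 0.15 rad and linear speed of each of sleeve_large, sleeve_small, foot, bracket, profile below 0.02 m/s and angular speed of each of sleeve_large, sleeve_small, foot, bracket, profile below 0.2 rad/s and z of each of sleeve_small, bracket, profile in the frame of tray_three below 0.008 m); the robot touches nothing.
It fails at once if the hexagon nut is disturbed (moved more than 20 mm) (distance of hex_nut from where it was at the start of the episode above 0.02 m).
It fails at once if the wrench is disturbed (moved more than 20 mm) (distance of wrench from where it was at the start of the episode above 0.02 m).
It fails at once if the oil bottle is disturbed (moved more than 20 mm) (distance of oil_bottle from where it was at the start of the episode above 0.02 m).
It also fails if it takes over 112 s, if anything falls off the work surface, if the arm or the gripper's body presses on something with over 40 N, if the wrist force passes 120 N, or if a joint passes its speed limit or range.

### The arm

A 6-joint arm with a two-finger parallel gripper is mounted at the origin on the work surface. World frame = base frame: x ahead of the robot, y to its left, z up, the work surface at z = 0. Lengths are in m, angles in rad, forces in N, time in s.
With the tool pointing down it reaches from about 0.375 to 0.75 m from the base axis. Payload 9 kg.
Tool frame: the origin (TCP) lies midway between the tips of the shut fingers; the grasp point (between the pads) lies 19 mm behind it; z points along the fingers, y is the direction in which the jaws open and shut (so a half turn about z gives the same grasp; the last joint's range is limited). The gripper opens to 85 mm and grips with 20 to 120 N. Pads are 22 mm wide; open, the fingers measure 114 mm over their backs; the gripper's body (76 mm by 85 mm) begins 54 mm behind the grasp point. The pads swing forward as they close: fully open they stand 13 mm farther back than shut.
Start: joints at [-1.362, 0.104, 0.097, 1.564, 0, 1.353], TCP at [0.248, -0.546, 0.231] pointing down, gripper open.
Joint ranges: [-2.99, 2.99], [-0.84, 1.86], [-1.1, 1.16], [-1.84, 2.11], [-1.51, 1.56], [-3.14, 3.14]. Speed limits (rad/s): [2.22, 2.22, 2.57, 3.14, 3.14, 3.14].

### API

Orientations are given as a unit quaternion [x, y, z, w].
In Python, from bench import r gives the robot as it stands.
- The arm moves only by the tool servo_tool, never from a script. Its argument "motion" is text: rows parted by semicolons, each of 5 numbers parted by spaces: the gripper command: -1 is fully open, 1 is shut, values between are in proportion, then the shift along the tool's x, y, z in mm, then the turn about the tool's z in degrees. A call has exactly 5 rows; each row is the pose to reach, as a shift and turn from the pose commanded when the call began, along the tool's axes at that moment; what a row does not reach only later rows make up. A row lasts 1/10 s, in which the tool goes at most 50 mm and 8.59 degrees, less where a joint would pass 70% of its speed; a pose out of reach is approached as far as the arm can. A call with a gripper value outside its range is refused whole. The fingers move at their own pace and stop on an object; "squeeze" is the grip in N (left out, the last holds). Time passes only in rows, so rows that repeat a pose let the fingers close, or fill a call up. It gives the time, the measured TCP pose, the force and the opening at its end, in the units of the state.
- r.get_state(): the state, without advancing time (a new reading comes with each control period).
- r.read_camera(name): name is "scene" or "top" or "wrist"; returns a dict with "color" (384x512x3 uint8, red, green, blue), "fx", "fy", "cx", "cy" (pixels), "R" (3x3) and "t" (3): a world point X has camera coordinates R X + t. Camera axes: x right, y down, z forward; pixel columns grow to the right and rows downward; lengths in m; the calibration is good to about 2 mm. A picture is of the moment at which its call begins. There is no depth.
- r.job_done(): hands the job in, once; it reports no verdict.
The state is a dict: "t": time; "joint_positions": joint angles; "qd": joint speeds; "joint_efforts": joint torques, N m; "eef_pos": TCP position; "ee_rot": TCP orientation; "wrist_force": force on the tool from outside, world axes, zero at the start; "wrist_torque": the same for the moment, N m; "grip_width": finger opening in m.
Only numpy, scipy, OpenCV 4.12 (cv2) and the standard library are available. Lean on these libraries where they do the work, as an engineer would, in place of code of your own. Each camera call takes 0.05 s, during which the arm holds its last target. There are 200 camera calls.

## Working session

There is one attempt and no reset: what is moved stays moved. The work goes in short steps, Python scripts to look and compute and a tool call to move; the robot and the scene stay as the last step left them, time stands still between calls to the robot, and variables do not carry over. Pictures are saved under pics/ and viewed, about 12 in all and at most 16, crops included, and the job is handed in when it is done.

Besides the shell and the picture viewer there is one more tool, called after "Emit:" by a JSON object that holds its "op" and its "data". servo_tool: Moves the arm, as the interface text tells. Its arguments: {"type":"object","properties":{"motion":{"type":"string"},"squeeze":{"type":"number"}},"required":["motion"]}

```bash
ls; mkdir -p pics
python3 - <<'E'
from bench import r
import cv2,pickle
s=r.get_state();print(s)
d={}
for n in("scene","top","wrist"):
    c=r.read_camera(n);d[n]=c;print(n,c["fx"],c["cx"],c["cy"],c["R"],c["t"])
    cv2.imwrite(f"pics/{n}0.png",c["color"][:,:,::-1])
pickle.dump(d,open("c0.pkl","wb"))
E
```

```text
pics
{'t': 0.0, 'joint_positions': array([-1.36169681e+00,  1.04704580e-01,  9.64325490e-02,  1.56389884e+00,
        3.42237078e-05,  1.35311611e+00]), 'qd': array([ 0.00265592, -0.00188051,  0.00019067,  0.00118265,  0.00035718,
        0.00080215]), 'joint_efforts': array([-5.38874792e-04, -5.56925333e+01,  5.03653085e+01,  1.66091725e-02,
       -3.78739869e-04, -1.84359868e-05]), 'eef_pos': array([ 0.24832082, -0.54582354,  0.23049903]), 'ee_rot': array([ 9.77318417e-01,  2.11774030e-01,  2.00603265e-05, -6.87194250e-04]), 'wrist_force': array([-0.43679062,  0.45750971,  0.14919568]), 'wrist_torque': array([ 1.22373725e-06, -1.03868942e-02, -3.44192243e-02]), 'grip_width': 0.08561267967683542}
scene 349.4182389654397 258.0335746460668 187.3679319760924 [[-0.68117151  0.73209538  0.006459  ]
 [ 0.60124539  0.56441369 -0.56563343]
 [-0.41774317 -0.38140994 -0.8246315 ]] [ 0.4430967  -0.28941183  1.22521197]
top 452.12066084174194 261.6030687119378 196.8688802781078 [[ 0.00338691 -0.99999225  0.0020095 ]
 [-0.99228283 -0.00360986 -0.1239425 ]
 [ 0.1239488  -0.00157421 -0.99228737]] [-0.07365097  0.58162999  1.34654809]
wrist 324.21088612484226 254.273905866691 196.17181846220365 [[ 0.41382073 -0.91035681 -0.00170041]
 [-0.86512995 -0.39384202  0.3105457 ]
 [-0.28337709 -0.12703917 -0.95055693]] [-0.59900068 -0.04119475  0.37975086]
```

View pics/top0.png

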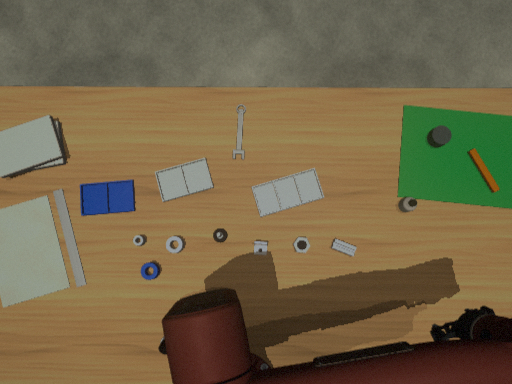

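View pics/scene0.png

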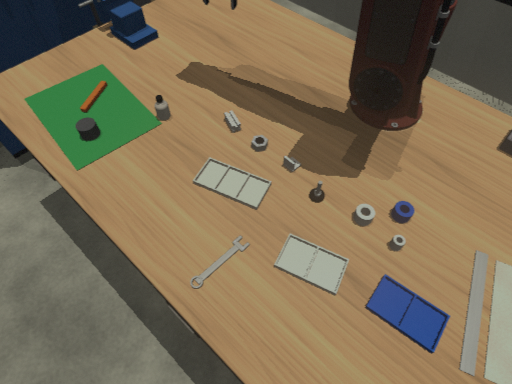

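Top view, stock row left to right: small sleeve (139,241), large sleeve (175,244), with a blue look-alike at (150,270), foot (220,235), bracket (261,247), nut (302,245), profile (344,247). The white trays are at (185,180), two pockets, and (288,192), three pockets. The blue tray at (108,198) is a decoy. Next I enlarge this region.

Run:
```python
import cv2
a=cv2.imread("pics/top0.png")
# crop x 125..365,y 150..270 ; parts and trays
b=cv2.resize(a[225:285,125:285],None,fx=5,fy=5,interpolation=cv2.INTER_CUBIC)
c=cv2.resize(a[225:285,245:405],None,fx=5,fy=5,interpolation=cv2.INTER_CUBIC)
import numpy as np
cv2.imwrite("pics/cropA.png",np.vstack([b,c]))
cv2.imwrite("pics/cropB.png",cv2.resize(a[145:225,145:345],None,fx=4,fy=4,interpolation=cv2.INTER_CUBIC))
```

```text
(no output)
```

View pics/cropA.png

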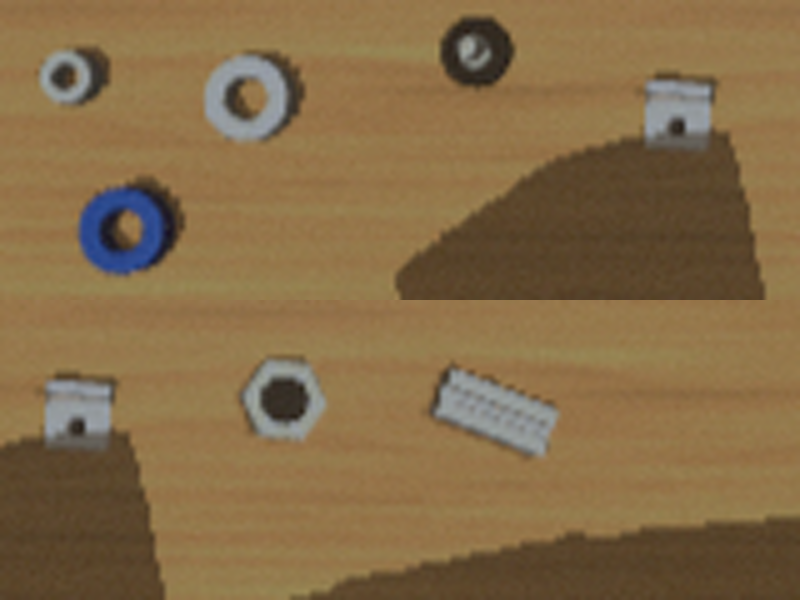

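View pics/cropB.png

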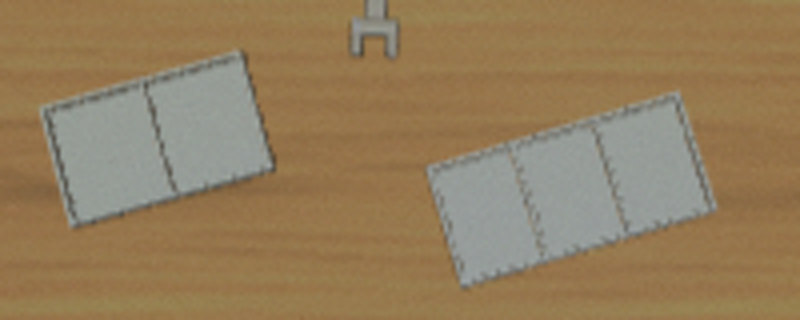

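The enlarged crops confirm the aluminium sleeves and white trays as the right ones. The blue ring and blue tray are look-alikes. Next, world positions.

```bash
cat > h.py <<'E'
import numpy as np,pickle,cv2
def px2w(c,u,v,z):
    R,t=np.array(c["R"]),np.array(c["t"])
    d=R.T@np.array([(u-c["cx"])/c["fx"],(v-c["cy"])/c["fy"],1.]);o=-R.T@t
    return o+d*(z-o[2])/d[2]
def head(q):
    from scipy.spatial.transform import Rotation as Ro
    M=Ro.from_quat(q).as_matrix();return M,np.degrees(np.arctan2(M[1,0],M[0,0]))
def go(x,y,z,phi=None):
    from bench import r
    s=r.get_state();M,h=head(s["ee_rot"])
    d=M.T@(np.array([x,y,z])-s["eef_pos"])*1000
    turn=0 if phi is None else -((phi-h+180)%360-180)
    print("t",round(s["t"],2),"pos",np.round(s["eef_pos"],4),"head",round(h,1),"grip",round(s["grip_width"],4),"F",np.round(s["wrist_force"],1))
    print("shift",np.round(d,1),"turn",round(turn,1),"j6",round(s["joint_positions"][5],2))
E
python3 - <<'E'
from h import *
c=pickle.load(open("c0.pkl","rb"))["top"]
def P(x,y,u0,v0,k,z):return px2w(c,u0+(x+.5)/k-.5,v0+(y+.5)/k-.5,z)
A=lambda x,y,z:P(x,y,125,225,5,z)
C=lambda x,y,z:P(x,y-300,245,225,5,z)
print("small",A(66,77,.036),"L",A(247,98,.036),"blue",A(122,230,.036),"foot",A(476.5,51,.012))
print("foot tip",A(474,50,.07))
for a in[(645,82,.04),(714,86,.04),(645,147,.008),(711,148,.008)]:print("br",A(*a))
for a in[(452,368,.03),(560,408,.03),(544,457,.03),(434,410,.03)]:print("pr",C(*a))
print("nut",C(284,399,.024))
for n,L in(("two",[(40,106),(241,51),(273,168),(73,226)]),("three",[(428,166),(678,92),(716,209),(464,286)])):
    Q=np.array([P(x,y,145,145,4,.014)[:2] for x,y in L]);print(n,Q.mean(0),
     "len",np.linalg.norm(Q[0]-Q[1]),np.linalg.norm(Q[2]-Q[3]),"wid",np.linalg.norm(Q[1]-Q[2]),np.linalg.norm(Q[0]-Q[3]))
    d=(Q[0]-Q[1])+(Q[3]-Q[2]);e=(Q[1]-Q[2])+(Q[0]-Q[3]);print("yaw",np.degrees(np.arctan2(-d[0],d[1])),np.degrees(np.arctan2(e[1],e[0])))
    psi=np.arctan2(-d[0],d[1]);
    for yy in((-.04,.04) if n=="two" else(-.068,0,.068)):print(yy,Q.mean(0)+yy*np.array([-np.sin(psi),np.cos(psi)]))
E
```

```text
small [0.44922882 0.30200226 0.036     ] L [0.43698125 0.19232501 0.036     ] blue [0.3580378  0.26505298 0.036     ] foot [0.46672396 0.05638781 0.012     ]
foot tip [0.46497184 0.05264629 0.07      ]
br [ 0.44731694 -0.04794027  0.04      ]
br [ 0.4450603  -0.08952906  0.04      ]
br [ 0.40840595 -0.04765967  0.008     ]
br [ 0.40793349 -0.08822348  0.008     ]
pr [ 0.45690842 -0.29507967  0.03      ]
pr [ 0.43296143 -0.36019595  0.03      ]
pr [ 0.40345924 -0.34984634  0.03      ]
pr [ 0.43149438 -0.28373714  0.03      ]
nut [ 0.43793641 -0.1933565   0.024     ]
two [0.64005005 0.17133243] len 0.1625444732372906 0.16107851160059766 wid 0.09653122498720627 0.09864150039954965
yaw 16.234598536021053 16.4782507846209
-0.04 [0.65123289 0.13292743]
0.04 [0.62886721 0.20973743]
three [ 0.60148524 -0.15241392] len 0.20431960755226694 0.20484021955753712 wid 0.09659108602588878 0.09785520655333386
yaw 17.057128976000918 17.02196942314159
-0.068 [ 0.62143135 -0.21742279]
0 [ 0.60148524 -0.15241392]
0.068 [ 0.58153914 -0.08740506]
```

```bash
python3 -c "
from h import *
go(.431,-.322,.13,68.5)"
```

```text
t 0.15 pos [ 0.2483 -0.5459  0.2307] head 24.5 grip 0.0855 F [-0.3 -0.5  0.6]
shift [ 259.  -128.1  100.9] turn -44.0 j6 1.35
```

Emit:
{"op": "servo_tool", "data": {"motion": "-0.3 45 -22 18 -8;-0.3 90 -44 36 -16;-0.3 130 -64 50 -24;-0.3 175 -86 68 -32;-0.3 215 -106 84 -40", "squeeze": 40}}

```text
t: 0.65
eef_pos: [0.3986, -0.362, 0.1479]
ee_rot: [0.844, 0.536, 0.0, 0.0]
wrist_force: [0.9, -1.1, -0.2]
grip_width: 0.0556
```

```bash
python3 -c "
from h import *
go(.431,-.322,.09,68.5)"
```

```text
t 0.65 pos [ 0.3986 -0.362   0.1479] head 64.8 grip 0.0556 F [ 0.9 -1.1 -0.2]
shift [50.  12.2 57.9] turn -3.7 j6 1.03
```

Emit:
{"op": "servo_tool", "data": {"motion": "-0.3 20 5 15 -2;-0.3 38 10 28 -4;-0.3 50 12 38 -4;-0.3 50 12 38 -4;-0.3 50 12 38 -4"}}

```text
t: 1.15
eef_pos: [0.43, -0.3242, 0.1109]
ee_rot: [0.827, 0.562, -0.0, 0.0]
wrist_force: [1.0, 1.0, 1.1]
grip_width: 0.0555
```

Run:
```python
from h import *
from bench import r
c=r.read_camera("wrist");pickle.dump(c,open("w1.pkl","wb"));cv2.imwrite("pics/w1.png",c["color"][:,:,::-1])
go(.431,-.322,.015,68.5)
```

```text
t 1.2 pos [ 0.43   -0.3247  0.1113] head 68.4 grip 0.0558 F [-0.2 -0.3  0. ]
shift [ 2.9 -0.1 96.3] turn -0.1 j6 1.06
```

View pics/w1.png

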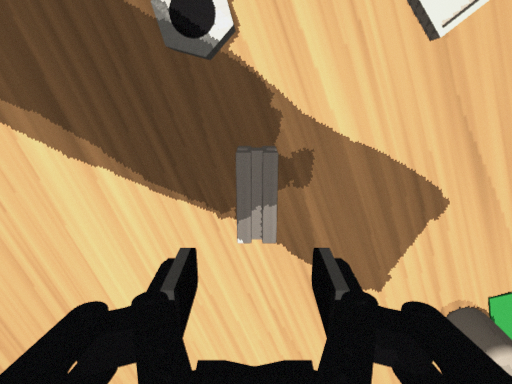

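The wrist view shows the profile straight between the jaws, columns 237–277, rows 148–243. I'll check its centre against the estimate from the top camera.

Run:
```python
from h import *
c=pickle.load(open("w1.pkl","rb"))
for p in[(237,148+5),(277,153),(277,243),(238,243)]:print(px2w(c,*p,.03))
```

```text
[ 0.43177075 -0.28427904  0.03      ]
[ 0.45756154 -0.29448652  0.03      ]
[ 0.43359044 -0.35910951  0.03      ]
[ 0.40604756 -0.34821474  0.03      ]
```

Emit:
{"op": "servo_tool", "data": {"motion": "-0.3 3 0 35 0;-0.3 3 0 70 0;-0.3 3 0 96 0;-0.3 3 0 97 0;1 3 0 97 0"}}

```text
t: 1.7
eef_pos: [0.4311, -0.3218, 0.0146]
ee_rot: [0.827, 0.562, -0.0, 0.0]
wrist_force: [0.9, -1.0, -0.1]
grip_width: 0.0421
```

Emit:
{"op": "servo_tool", "data": {"motion": "1 0 0 0 0;1 0 0 0 0;1 0 0 0 0;1 0 0 0 0;1 0 0 0 0", "squeeze": 40}}

```text
t: 2.2
eef_pos: [0.4323, -0.3226, 0.016]
ee_rot: [0.827, 0.562, -0.0, 0.002]
wrist_force: [-0.8, -0.3, 7.5]
grip_width: 0.0288
```

Emit:
{"op": "servo_tool", "data": {"motion": "1 0 0 -20 0;1 0 0 -50 0;1 0 0 -90 0;1 0 0 -90 0;1 0 0 -90 0"}}

```text
t: 2.7
eef_pos: [0.4321, -0.3219, 0.1054]
ee_rot: [0.827, 0.562, 0.0, 0.002]
wrist_force: [-0.2, 0.0, -1.0]
grip_width: 0.0286
```

```bash
python3 -c "
from h import *
go(.621,-.217,.10,17)"
```

```text
t 2.7 pos [ 0.4321 -0.3219  0.1054] head 68.5 grip 0.0286 F [-0.2  0.  -1. ]
shift [166.9 137.2   5.5] turn 51.5 j6 1.06
```

Emit:
{"op": "servo_tool", "data": {"motion": "1 32 26 0 8.5;1 66 54 0 17;1 100 82 0 25.5;1 134 110 0 34;1 150 124 0 42.5"}}

```text
t: 3.2
eef_pos: [0.6035, -0.2243, 0.1019]
ee_rot: [0.974, 0.225, -0.0, -0.001]
wrist_force: [-0.1, -0.8, -1.4]
grip_width: 0.0287
```

```bash
python3 -c "
from h import *
go(.621,-.217,.06,17)"
```

```text
t 3.2 pos [ 0.6035 -0.2243  0.1019] head 26.0 grip 0.0287 F [-0.1 -0.8 -1.4]
shift [18.9  1.2 41.9] turn 9.0 j6 2.13
```

Emit:
{"op": "servo_tool", "data": {"motion": "1 10 1 10 5;1 19 1 25 9;1 19 1 40 9;1 19 1 40 9;1 19 1 40 9"}}

```text
t: 3.7
eef_pos: [0.6182, -0.2194, 0.0628]
ee_rot: [0.989, 0.15, -0.001, -0.001]
wrist_force: [0.1, 0.0, -1.2]
grip_width: 0.0291
```

```bash
python3 -c "
from h import *
go(.6215,-.2175,.0205,17)"
```

```text
t 3.7 pos [ 0.6182 -0.2194  0.0628] head 17.3 grip 0.0291 F [ 0.1  0.  -1.2]
shift [ 3.8 -0.8 42.3] turn 0.3 j6 2.3
```

Emit:
{"op": "servo_tool", "data": {"motion": "1 3 -1 12 0;1 3 -1 24 0;1 3 -1 33 0;1 3 -1 40 0;1 3 -1 41 0"}}

```text
t: 4.2
eef_pos: [0.621, -0.2173, 0.0211]
ee_rot: [0.989, 0.15, -0.001, -0.001]
wrist_force: [0.7, 0.3, -0.5]
grip_width: 0.0287
```

```bash
python3 -c "
from h import *
go(.6215,-.2175,.0195,17)"
```

```text
t 4.2 pos [ 0.621  -0.2173  0.0211] head 17.2 grip 0.0287 F [ 0.7  0.3 -0.5]
shift [0.4 0.4 1.6] turn 0.2 j6 2.31
```

Emit:
{"op": "servo_tool", "data": {"motion": "1 0 0 1 0;1 0 0 1.5 0;0.05 0 0 1.5 0;0.05 0 0 1 0;0.05 0 0 0 0"}}

```text
t: 4.7
eef_pos: [0.622, -0.2177, 0.0231]
ee_rot: [0.989, 0.15, 0.0, 0.0]
wrist_force: [-0.2, -0.6, 0.8]
grip_width: 0.0402
```

Emit:
{"op": "servo_tool", "data": {"motion": "0.05 0 0 -20 0;0.05 0 0 -50 0;0 0 0 -90 0;0 0 0 -110 0;0 0 0 -110 0"}}

```text
t: 5.2
eef_pos: [0.6238, -0.2188, 0.1374]
ee_rot: [0.989, 0.15, 0.003, 0.002]
wrist_force: [0.2, -0.3, 0.8]
grip_width: 0.0427
```

Run:
```python
from h import *
from bench import r
c=r.read_camera("wrist");cv2.imwrite("pics/w2.png",c["color"][:,:,::-1])
go(.442,-.068,.10,88.5)
```

```text
t 5.25 pos [ 0.6229 -0.2183  0.1348] head 17.2 grip 0.0427 F [ 0.6 -0.1 -0.5]
shift [-128.5 -197.1   33.9] turn -71.3 j6 2.31
```

View pics/w2.png

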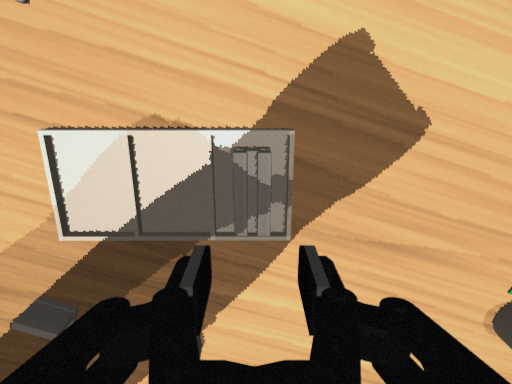

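The profile lies straight and flat in the end pocket, columns 233–272 of the pocket's 214–288. Next, the bracket.

Emit:
{"op": "servo_tool", "data": {"motion": "0 -14 -22 0 -8.5;0 -28 -44 0 -17;0 -42 -66 0 -25.5;0 -60 -90 0 -34;0 -75 -115 0 -42.5"}}

```text
t: 5.75
eef_pos: [0.5144, -0.129, 0.1308]
ee_rot: [0.866, 0.5, -0.001, -0.001]
wrist_force: [0.6, 0.7, 1.0]
grip_width: 0.0426
```

```bash
python3 -c "
from h import *
go(.442,-.068,.10,88.5)"
```

```text
t 5.75 pos [ 0.5144 -0.129   0.1308] head 60.0 grip 0.0426 F [0.6 0.7 1. ]
shift [ 16.7 -93.1  31. ] turn -28.5 j6 1.6
```

Emit:
{"op": "servo_tool", "data": {"motion": "0 6 -35 8 -8;0 12 -65 16 -16;0 17 -90 24 -24;0 17 -93 30 -28.5;0 17 -93 30 -28.5"}}

```text
t: 6.25
eef_pos: [0.443, -0.0674, 0.1007]
ee_rot: [0.718, 0.697, -0.001, -0.001]
wrist_force: [0.8, 0.7, -0.4]
grip_width: 0.0426
```

Run:
```python
from h import *
from bench import r
c=r.read_camera("wrist");pickle.dump(c,open("w3.pkl","wb"));cv2.imwrite("pics/w3.png",c["color"][:,:,::-1])
go(.442,-.068,.018,88.5)
```

```text
t 6.3 pos [ 0.4437 -0.068   0.1015] head 88.1 grip 0.0428 F [-0.4 -0.3  0.2]
shift [-0.1 -1.6 83.5] turn -0.4 j6 1.16
```

View pics/w3.png

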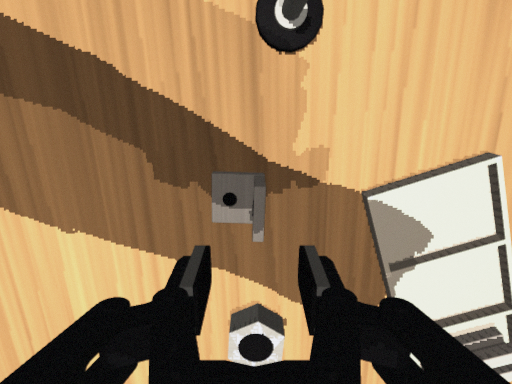

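Run:
```python
from h import *
c=pickle.load(open("w3.pkl","rb"))
print(px2w(c,253,241,.04),px2w(c,264,241,.04),px2w(c,266,174,.04),px2w(c,290,10,.07))
```

```text
[ 0.44023428 -0.0864612   0.04      ] [ 0.44780919 -0.08667706  0.04      ] [ 0.45007498 -0.0392435   0.04      ] [0.46209315 0.04766102 0.07      ]
```

Emit:
{"op": "servo_tool", "data": {"motion": "0 1 0 30 0;0 1 0 60 0;0 1 0 82 0;0 1 0 82 0;1 1 0 82 0"}}

```text
t: 6.8
eef_pos: [0.4446, -0.0676, 0.021]
ee_rot: [0.719, 0.695, -0.0, -0.0]
wrist_force: [0.3, -0.2, -0.3]
grip_width: 0.0293
```

Emit:
{"op": "servo_tool", "data": {"motion": "1 0 0 0 0;1 0 0 0 0;1 0 0 0 0;1 0 0 0 0;1 0 0 0 0"}}

```text
t: 7.3
eef_pos: [0.4457, -0.068, 0.0223]
ee_rot: [0.718, 0.696, 0.0, 0.001]
wrist_force: [-0.1, -0.3, 7.0]
grip_width: 0.0066
```

Emit:
{"op": "servo_tool", "data": {"motion": "1 0 0 -20 0;1 0 0 -50 0;1 0 0 -80 0;1 0 0 -80 0;1 0 0 -80 0"}}

```text
t: 7.8
eef_pos: [0.4451, -0.0677, 0.1014]
ee_rot: [0.718, 0.696, 0.0, 0.001]
wrist_force: [1.2, 0.9, -0.9]
grip_width: 0.0068
```

```bash
python3 -c "
from h import *
# bracket center in pocket (.5815,-.0874); leg mid is +16 mm along bracket x (heading 17)
a=np.radians(17);go(.5815+.016*np.cos(a),-.0874+.016*np.sin(a),.07,107)"
```

```text
t 7.8 pos [ 0.4451 -0.0677  0.1014] head 88.2 grip 0.0068 F [ 1.2  0.9 -0.9]
shift [-10.2 152.   31.7] turn -18.8 j6 1.16
```

Emit:
{"op": "servo_tool", "data": {"motion": "1 -3 35 0 -7;1 -6 75 0 -14;1 -9 115 5 -19;1 -10 148 15 -19;1 -10 152 25 -19"}}

```text
t: 8.3
eef_pos: [0.5977, -0.0821, 0.0727]
ee_rot: [0.593, 0.805, -0.0, -0.001]
wrist_force: [-0.1, 0.6, -1.1]
grip_width: 0.0074
```

```bash
python3 -c "
from h import *
a=np.radians(17);go(.5815+.016*np.cos(a),-.0874+.016*np.sin(a),.0265,107)"
```

```text
t 8.3 pos [ 0.5977 -0.0821  0.0727] head 107.2 grip 0.0074 F [-0.1  0.6 -1.1]
shift [-0.3 -1.  46.2] turn 0.2 j6 0.92
```

Emit:
{"op": "servo_tool", "data": {"motion": "1 0 -1 15 0;1 0 -1 30 0;1 0 -1 40 0;1 0 -1 46 0;1 0 -1 46 0"}}

```text
t: 8.8
eef_pos: [0.5942, -0.0822, 0.0289]
ee_rot: [0.593, 0.805, -0.0, -0.001]
wrist_force: [-0.1, -0.1, -0.7]
grip_width: 0.0073
```

```bash
python3 -c "
from h import *
go(.597,-.0825,.0255,107)"
```

```text
t 8.8 pos [ 0.5942 -0.0822  0.0289] head 107.2 grip 0.0073 F [-0.1 -0.1 -0.7]
shift [-1.1  2.6  3.4] turn 0.2 j6 0.92
```

Emit:
{"op": "servo_tool", "data": {"motion": "1 0 2 1 0;1 0 2 2 0;1 0 2 3.5 0;1 0 2 3.5 0;1 0 2 3.5 0"}}

```text
t: 9.3
eef_pos: [0.5973, -0.0819, 0.0264]
ee_rot: [0.593, 0.805, 0.0, 0.0]
wrist_force: [0.5, 0.4, -0.3]
grip_width: 0.0066
```

Emit:
{"op": "servo_tool", "data": {"motion": "1 0 0 0.7 0;1 0 0 1.4 0;1 0 0 1.8 0;1 0 0 1.8 0;1 0 0 1.8 0"}}

```text
t: 9.8
eef_pos: [0.5974, -0.0819, 0.0263]
ee_rot: [0.593, 0.805, 0.0, 0.001]
wrist_force: [-6.3, 2.9, 14.2]
grip_width: 0.0068
```

Contact (14 N). Release and rise, then on to the foot.

Emit:
{"op": "servo_tool", "data": {"motion": "0.6 0 0 -0.5 0;0.4 0 0 -1 0;0.4 0 0 -1 0;0.4 0 0 -15 0;0.4 0 0 -45 0"}}

```text
t: 10.3
eef_pos: [0.5951, -0.0812, 0.0678]
ee_rot: [0.593, 0.805, -0.001, -0.002]
wrist_force: [-0.3, -0.4, 0.4]
grip_width: 0.0256
```

Emit:
{"op": "servo_tool", "data": {"motion": "0.4 0 0 -40 0;0.4 0 0 -70 0;0.4 0 0 -70 0;0.4 0 0 -70 0;0.4 0 0 -70 0"}}

```text
t: 10.8
eef_pos: [0.5965, -0.0816, 0.1385]
ee_rot: [0.593, 0.805, -0.0, -0.001]
wrist_force: [-0.4, 0.7, -0.3]
grip_width: 0.0256
```

Run:
```python
from h import *
from bench import r
c=r.read_camera("wrist");cv2.imwrite("pics/w4.png",c["color"][:,:,::-1])
go(.4655,.054,.13,106)
```

```text
t 10.85 pos [ 0.5963 -0.0816  0.1381] head 107.2 grip 0.0256 F [ 0.4  0.4 -1. ]
shift [168.2 -84.8   8.4] turn 1.2 j6 0.92
```

View pics/w4.png

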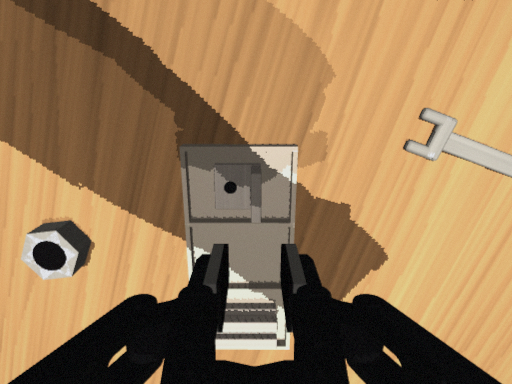

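The bracket stands inside its end pocket, columns 214–262 within pocket 187–293. Next, the foot.

Emit:
{"op": "servo_tool", "data": {"motion": "0 40 -20 0 1;0 80 -40 0 1;0 120 -60 0 1;0 150 -76 4 1;0 168 -85 8 1"}}

```text
t: 11.35
eef_pos: [0.4638, 0.0552, 0.1301]
ee_rot: [0.6, 0.8, -0.0, -0.001]
wrist_force: [0.2, -0.0, -0.0]
grip_width: 0.0427
```

Run:
```python
from h import *
from bench import r
c=r.read_camera("wrist");pickle.dump(c,open("w5.pkl","wb"));cv2.imwrite("pics/w5.png",c["color"][:,:,::-1])
go(.4655,.054,.038,106)
```

```text
t 11.4 pos [0.4623 0.0566 0.1294] head 106.3 grip 0.043 F [-0.5  0.8 -0.5]
shift [-3.6  2.7 91.4] turn 0.3 j6 1.13
```

View pics/w5.png

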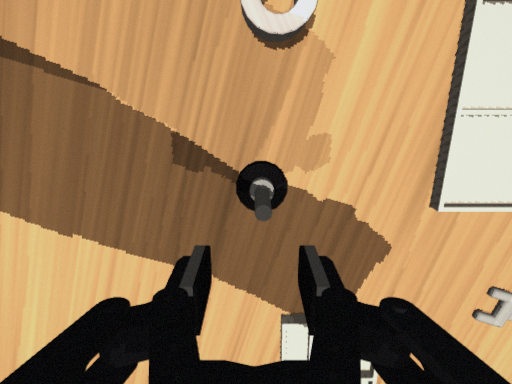

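Run:
```python
from h import *
c=pickle.load(open("w5.pkl","rb"))
print(px2w(c,263,211,.07),px2w(c,262,185,.01))
go(.4655,.053,.038,106)
```

```text
[0.46719542 0.05984449 0.07      ] [0.46751605 0.06073604 0.01      ]
t 11.4 pos [0.4623 0.0566 0.1294] head 106.3 grip 0.043 F [-0.5  0.8 -0.5]
shift [-4.6  2.4 91.4] turn 0.3 j6 1.13
```

Emit:
{"op": "servo_tool", "data": {"motion": "0 2 2 15 0;0 2 2 30 0;0 2 2 30 0;0 2 2 30 0;0 2 2 30 0"}}

```text
t: 11.9
eef_pos: [0.4678, 0.0556, 0.1014]
ee_rot: [0.601, 0.799, -0.0, -0.0]
wrist_force: [0.5, -0.2, 0.4]
grip_width: 0.0429
```

Run:
```python
from h import *
from bench import r
c=r.read_camera("wrist");g=cv2.cvtColor(c["color"],cv2.COLOR_RGB2GRAY);cv2.imwrite("pics/w6.png",cv2.resize(c["color"][130:300,170:350,::-1],None,fx=3,fy=3))
pickle.dump(c,open("w6.pkl","wb"))
go(.4665,.058,.038,106)
```

```text
t 11.95 pos [0.468  0.0556 0.1017] head 106.2 grip 0.0425 F [0.4 0.2 0.1]
shift [ 2.7 -0.8 63.7] turn 0.2 j6 1.13
```

View pics/w6.png

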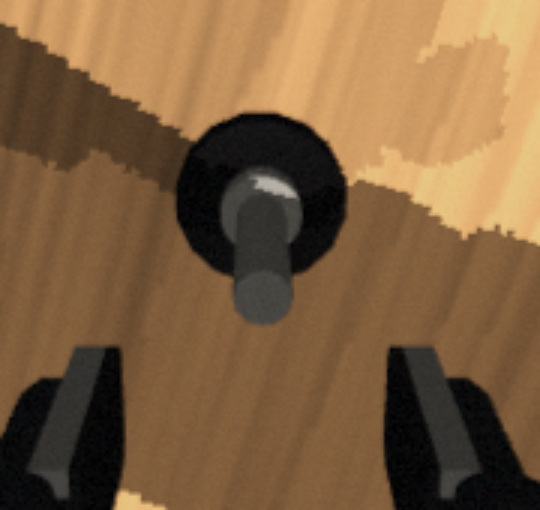

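Run:
```python
from h import *
c=pickle.load(open("w6.pkl","rb"))
print(px2w(c,170+264/3,130+298/3,.07),px2w(c,170+262/3,130+195/3,.012))
go(.4675,.0575,.038,106)
```

```text
[0.46805781 0.05856694 0.07      ] [0.46750621 0.06082351 0.012     ]
t 11.95 pos [0.468  0.0556 0.1017] head 106.2 grip 0.0425 F [0.4 0.2 0.1]
shift [ 2.   0.1 63.7] turn 0.2 j6 1.13
```

Emit:
{"op": "servo_tool", "data": {"motion": "0 2.5 0 30 0;0 2.5 0 55 0;0 2.5 0 64 0;0 2.5 0 64 0;1 2.5 0 64 0"}}

```text
t: 12.45
eef_pos: [0.4675, 0.0582, 0.0385]
ee_rot: [0.6, 0.8, 0.0, 0.001]
wrist_force: [0.4, 0.0, 1.2]
grip_width: 0.0296
```

Emit:
{"op": "servo_tool", "data": {"motion": "1 0 0 0 0;1 0 0 0 0;1 0 0 0 0;1 0 0 0 0;1 0 0 0 0"}}

```text
t: 12.95
eef_pos: [0.4679, 0.0582, 0.0387]
ee_rot: [0.6, 0.8, 0.001, 0.001]
wrist_force: [0.6, 0.2, 6.2]
grip_width: 0.0105
```

Emit:
{"op": "servo_tool", "data": {"motion": "1 0 0 -20 0;1 0 0 -50 0;1 0 0 -70 0;1 0 0 -70 0;1 0 0 -70 0"}}

```text
t: 13.45
eef_pos: [0.4669, 0.0584, 0.1071]
ee_rot: [0.6, 0.8, 0.0, 0.0]
wrist_force: [0.4, 0.5, -1.2]
grip_width: 0.0107
```

```bash
python3 -c "
from h import *
go(.651,.133,.07,106)"
```

```text
t 13.45 pos [0.4669 0.0584 0.1071] head 106.2 grip 0.0107 F [ 0.4  0.5 -1.2]
shift [ 20.3 197.6  37.2] turn 0.2 j6 1.13
```

Emit:
{"op": "servo_tool", "data": {"motion": "1 5 40 0 0;1 10 85 0 0;1 15 130 0 0;1 19 170 0 0;1 20 197 5 0"}}

```text
t: 13.95
eef_pos: [0.6517, 0.1337, 0.1003]
ee_rot: [0.6, 0.8, -0.0, -0.001]
wrist_force: [-0.8, 0.9, -0.8]
grip_width: 0.0109
```

Emit:
{"op": "servo_tool", "data": {"motion": "1 0 0 15 0;1 0 0 32 0;1 0 0 32 0;1 0 0 32 0;1 0 0 32 0"}}

```text
t: 14.45
eef_pos: [0.6503, 0.1323, 0.0712]
ee_rot: [0.601, 0.8, 0.0, 0.0]
wrist_force: [-0.6, 0.4, -0.2]
grip_width: 0.0106
```

```bash
python3 -c "
from h import *
go(.651,.133,.045,106)"
```

```text
t 14.45 pos [0.6503 0.1323 0.0712] head 106.2 grip 0.0106 F [-0.6  0.4 -0.2]
shift [ 0.5  0.8 26.2] turn 0.2 j6 1.29
```

Emit:
{"op": "servo_tool", "data": {"motion": "1 0 1 8 0;1 0 1 16 0;1 0 1 24 0;1 0 1 26 0;1 0 1 26 0"}}

```text
t: 14.95
eef_pos: [0.651, 0.1328, 0.0437]
ee_rot: [0.6, 0.8, -0.0, -0.0]
wrist_force: [-0.4, 0.2, -0.9]
grip_width: 0.0106
```

Emit:
{"op": "servo_tool", "data": {"motion": "1 0 0 0.8 0;1 0 0 1.6 0;1 0 0 2.2 0;1 0 0 2.2 0;1 0 0 2.2 0"}}

```text
t: 15.45
eef_pos: [0.6517, 0.1329, 0.0427]
ee_rot: [0.6, 0.8, 0.0, 0.0]
wrist_force: [-0.6, 0.3, 4.4]
grip_width: 0.0108
```

Contact. Release, and rise past the stud (70 mm, so TCP above 0.10).

Emit:
{"op": "servo_tool", "data": {"motion": "0.5 0 0 0 0;0.3 0 0 0 0;0.3 0 0 0 0;0.3 0 0 -20 0;0.3 0 0 -50 0"}}

```text
t: 15.95
eef_pos: [0.6497, 0.1328, 0.0902]
ee_rot: [0.6, 0.8, -0.001, -0.002]
wrist_force: [0.2, -0.0, -0.1]
grip_width: 0.0298
```

Emit:
{"op": "servo_tool", "data": {"motion": "-0.4 0 0 -40 0;-0.4 0 0 -45 0;-0.4 0 0 -45 0;-0.4 0 0 -45 0;-0.4 0 0 -45 0"}}

```text
t: 16.45
eef_pos: [0.6504, 0.1328, 0.1351]
ee_rot: [0.6, 0.8, -0.001, -0.001]
wrist_force: [0.0, -0.6, -0.5]
grip_width: 0.0601
```

```bash
python3 -c "
from h import *
go(.437,.192,.11,106)"
```

```text
t 16.45 pos [0.6504 0.1328 0.1351] head 106.2 grip 0.0601 F [ 0.  -0.6 -0.5]
shift [ 116.4 -188.4   25.7] turn 0.2 j6 1.29
```

Emit:
{"op": "servo_tool", "data": {"motion": "-0.75 20 -32 0 0;-0.75 45 -72 0 0;-0.75 70 -112 5 0;-0.75 95 -152 15 0;-0.75 116 -188 25 0"}}

```text
t: 16.95
eef_pos: [0.4358, 0.1922, 0.1104]
ee_rot: [0.6, 0.8, -0.001, -0.001]
wrist_force: [-0.1, 0.1, 0.5]
grip_width: 0.0747
```

Emit:
{"op": "servo_tool", "data": {"motion": "-0.75 0 0 10 0;-0.75 0 0 10 0;-0.75 0 0 10 0;-0.75 0 0 10 0;-0.75 0 0 10 0"}}

```text
t: 17.45
eef_pos: [0.4394, 0.1915, 0.1025]
ee_rot: [0.601, 0.799, 0.0, 0.0]
wrist_force: [0.0, -0.4, 1.1]
grip_width: 0.0746
```

Run:
```python
from h import *
from bench import r
c=r.read_camera("wrist");pickle.dump(c,open("w7.pkl","wb"));cv2.imwrite("pics/w7.png",c["color"][:,:,::-1])
go(.437,.192,.015,106)
```

```text
t 17.5 pos [0.4393 0.1916 0.1024] head 106.2 grip 0.0747 F [-0.3 -0.3 -1.1]
shift [ 1.1 -2.1 87.4] turn 0.2 j6 1.43
```

View pics/w7.png

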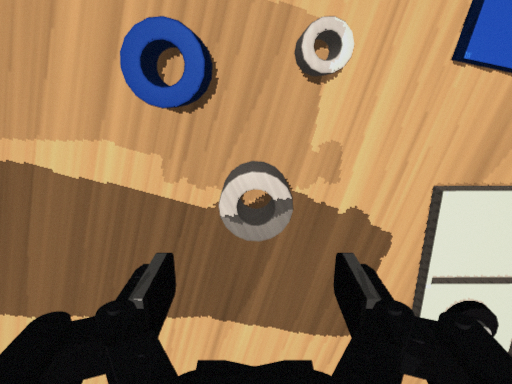

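Run:
```python
from h import *
c=pickle.load(open("w7.pkl","rb"))
a,b=px2w(c,219,207,.036),px2w(c,293,207,.036);p=px2w(c,256,206,.036)
print(p,np.linalg.norm(a-b),px2w(c,328,45,.036))
go(p[0],p[1],.012,106)
```

```text
[0.43819355 0.19598934 0.036     ] 0.050635499928112365 [0.45071677 0.30421916 0.036     ]
t 17.5 pos [0.4393 0.1916 0.1024] head 106.2 grip 0.0747 F [-0.3 -0.3 -1.1]
shift [ 4.6  0.2 90.4] turn 0.2 j6 1.43
```

Emit:
{"op": "servo_tool", "data": {"motion": "-0.75 3 0 35 0;-0.75 3 0 70 0;-0.75 3 0 92 0;-0.75 3 0 92 0;1 3 0 92 0"}}

```text
t: 18.0
eef_pos: [0.4379, 0.1946, 0.0108]
ee_rot: [0.601, 0.8, -0.0, -0.0]
wrist_force: [0.2, 0.2, 0.5]
grip_width: 0.062
```

Emit:
{"op": "servo_tool", "data": {"motion": "1 0 0 0 0;1 0 0 0 0;1 0 0 0 0;1 0 0 0 0;1 0 0 0 0", "squeeze": 50}}

```text
t: 18.5
eef_pos: [0.4393, 0.1948, 0.0122]
ee_rot: [0.6, 0.8, 0.001, 0.001]
wrist_force: [-0.3, 0.7, 7.2]
grip_width: 0.0506
```

Emit:
{"op": "servo_tool", "data": {"motion": "1 0 0 -20 0;1 0 0 -50 0;1 0 0 -80 0;1 0 0 -80 0;1 0 0 -80 0"}}

```text
t: 19.0
eef_pos: [0.4385, 0.1948, 0.0911]
ee_rot: [0.6, 0.8, 0.001, 0.001]
wrist_force: [-0.2, 0.2, -1.7]
grip_width: 0.0505
```

```bash
python3 -c "
from h import *
go(.629,.210,.07,106)"
```

```text
t 19.0 pos [0.4385 0.1948 0.0911] head 106.2 grip 0.0505 F [-0.2  0.2 -1.7]
shift [-38.5 187.1  21.6] turn 0.2 j6 1.43
```

Emit:
{"op": "servo_tool", "data": {"motion": "1 -8 40 0 0;1 -16 82 0 0;1 -25 124 0 0;1 -33 160 0 0;1 -38 186 2 0"}}

```text
t: 19.5
eef_pos: [0.6283, 0.2098, 0.0862]
ee_rot: [0.601, 0.8, -0.001, -0.0]
wrist_force: [0.5, -0.1, -1.2]
grip_width: 0.0505
```

Emit:
{"op": "servo_tool", "data": {"motion": "1 0 0 15 0;1 0 0 40 0;1 0 0 50 0;1 0 0 50 0;1 0 0 50 0"}}

```text
t: 20.0
eef_pos: [0.6264, 0.2101, 0.0383]
ee_rot: [0.6, 0.8, -0.0, -0.0]
wrist_force: [0.2, -0.0, -1.8]
grip_width: 0.0501
```

```bash
python3 -c "
from h import *
go(.629,.210,.0165,106)"
```

```text
t 20.0 pos [0.6264 0.2101 0.0383] head 106.2 grip 0.0501 F [ 0.2 -0.  -1.8]
shift [-0.8  2.4 21.8] turn 0.2 j6 1.41
```

Emit:
{"op": "servo_tool", "data": {"motion": "1 -1 2 8 0;1 -1 2 15 0;1 -1 2 20 0;1 -1 2 22 0;1 -1 2 22 0"}}

```text
t: 20.5
eef_pos: [0.629, 0.2097, 0.0164]
ee_rot: [0.6, 0.8, -0.0, 0.0]
wrist_force: [-1.3, 0.2, 1.7]
grip_width: 0.0504
```

Emit:
{"op": "servo_tool", "data": {"motion": "1 0 0 0.8 0;1 0 0 1.6 0;1 0 0 2 0;1 0 0 2 0;1 0 0 2 0"}}

```text
t: 21.0
eef_pos: [0.629, 0.2097, 0.0162]
ee_rot: [0.6, 0.8, -0.0, 0.0]
wrist_force: [-10.2, -1.9, 16.1]
grip_width: 0.0506
```

Emit:
{"op": "servo_tool", "data": {"motion": "-0.4 0 0 -1 0;-0.5 0 0 -1 0;-0.5 0 0 -1 0;-0.5 0 0 -10 0;-0.5 0 0 -40 0"}}

```text
t: 21.5
eef_pos: [0.6266, 0.2093, 0.0513]
ee_rot: [0.6, 0.8, -0.002, -0.002]
wrist_force: [-0.5, -0.5, -0.3]
grip_width: 0.0639
```

Emit:
{"op": "servo_tool", "data": {"motion": "-0.5 0 0 -45 0;-0.3 0 0 -70 0;-0.3 0 0 -70 0;-0.3 0 0 -70 0;-0.3 0 0 -70 0"}}

```text
t: 22.0
eef_pos: [0.6283, 0.2096, 0.1228]
ee_rot: [0.6, 0.8, -0.001, -0.001]
wrist_force: [-0.6, -0.5, -0.5]
grip_width: 0.0557
```

Run:
```python
from h import *
from bench import r
c=r.read_camera("wrist");cv2.imwrite("pics/w8.png",c["color"][:,:,::-1])
go(.450,.303,.10,106)
```

```text
t 22.05 pos [0.6281 0.2095 0.1224] head 106.2 grip 0.0556 F [ 0.2 -0.4 -0.6]
shift [ 139.4 -144.9   22.9] turn 0.2 j6 1.41
```

View pics/w8.png

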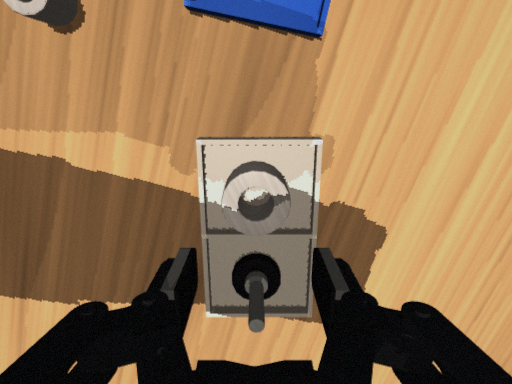

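The large sleeve and the foot both stand in their own pockets, centred, at (256,200) and (256,280). The last part is the small sleeve; average estimate (0.450, 0.303).

Emit:
{"op": "servo_tool", "data": {"motion": "-0.3 30 -31 0 0;-0.3 60 -63 0 0;-0.3 92 -96 5 0;-0.3 122 -128 15 0;-0.3 139 -145 22 0"}}

```text
t: 22.55
eef_pos: [0.4473, 0.3035, 0.1002]
ee_rot: [0.6, 0.8, -0.001, -0.001]
wrist_force: [0.6, 0.6, -0.1]
grip_width: 0.0556
```

Emit:
{"op": "servo_tool", "data": {"motion": "-0.3 0 0 10 0;-0.3 0 0 20 0;-0.3 0 0 20 0;-0.3 0 0 20 0;-0.3 0 0 20 0"}}

```text
t: 23.05
eef_pos: [0.4519, 0.3023, 0.0824]
ee_rot: [0.601, 0.799, 0.0, 0.0]
wrist_force: [0.3, 0.3, 0.9]
grip_width: 0.0553
```

Run:
```python
from h import *
from bench import r
c=r.read_camera("wrist");pickle.dump(c,open("w9.pkl","wb"));cv2.imwrite("pics/w9.png",c["color"][:,:,::-1])
go(.450,.303,.012,106)
```

```text
t 23.1 pos [0.4518 0.3024 0.0825] head 106.1 grip 0.0552 F [ 0.5 -0.5  0.1]
shift [ 1.1 -1.6 70.5] turn 0.1 j6 1.64
```

View pics/w9.png

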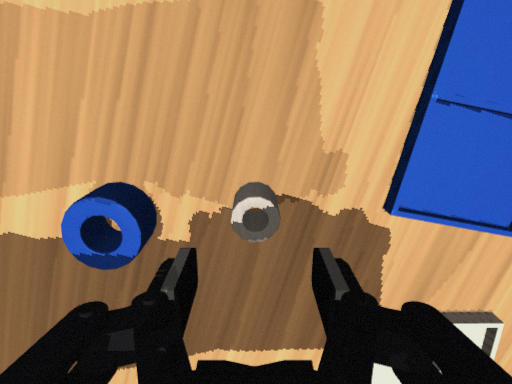

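Emit:
{"op": "servo_tool", "data": {"motion": "-0.3 2 -0.5 30 0;-0.3 2 -0.5 55 0;-0.3 2 -0.5 70 0;-0.3 2 -0.5 70 0;1 2 -0.5 70 0"}}

```text
t: 23.6
eef_pos: [0.4505, 0.3045, 0.0129]
ee_rot: [0.601, 0.8, 0.0, 0.0]
wrist_force: [0.5, 0.6, 1.0]
grip_width: 0.0424
```

Emit:
{"op": "servo_tool", "data": {"motion": "1 0 0 0 0;1 0 0 0 0;1 0 0 0 0;1 0 0 0 0;1 0 0 0 0"}}

```text
t: 24.1
eef_pos: [0.4512, 0.3049, 0.0139]
ee_rot: [0.6, 0.8, 0.001, 0.001]
wrist_force: [-1.2, -0.7, 7.1]
grip_width: 0.0311
```

Emit:
{"op": "servo_tool", "data": {"motion": "1 0 0 -30 0;1 0 0 -70 0;1 0 0 -110 0;1 0 0 -125 0;1 0 0 -125 0"}}

```text
t: 24.6
eef_pos: [0.4517, 0.3051, 0.1399]
ee_rot: [0.6, 0.8, 0.002, 0.001]
wrist_force: [0.1, 0.8, -1.8]
grip_width: 0.031
```

```bash
python3 -c "
from h import *
go(.6015,-.1524,.13,107)"
```

```text
t 24.6 pos [0.4517 0.3051 0.1399] head 106.2 grip 0.031 F [ 0.1  0.8 -1.8]
shift [-481.2   16.2    9.8] turn -0.8 j6 1.64
```

Emit:
{"op": "servo_tool", "data": {"motion": "1 -40 1 0 0;1 -85 3 0 0;1 -132 4 0 0;1 -180 6 0 0;1 -225 8 0 0"}}

```text
t: 25.1
eef_pos: [0.5197, 0.0888, 0.1348]
ee_rot: [0.6, 0.8, -0.001, -0.001]
wrist_force: [1.1, 0.4, -1.5]
grip_width: 0.0307
```

Emit:
{"op": "servo_tool", "data": {"motion": "1 -48 2 0 0;1 -96 3 0 0;1 -144 5 0 0;1 -190 6 0 0;1 -225 8 0 0"}}

```text
t: 25.6
eef_pos: [0.5903, -0.1256, 0.1344]
ee_rot: [0.601, 0.799, -0.0, -0.001]
wrist_force: [0.7, 1.0, -1.2]
grip_width: 0.0307
```

```bash
python3 -c "
from h import *
go(.6015,-.1524,.07,107)"
```

```text
t 25.6 pos [ 0.5903 -0.1256  0.1344] head 106.1 grip 0.0307 F [ 0.7  1.  -1.2]
shift [-29.    3.5  64.4] turn -0.9 j6 0.86
```

Emit:
{"op": "servo_tool", "data": {"motion": "1 -15 2 0 0;1 -29 3 10 -1;1 -29 3 35 -1;1 -29 3 60 -1;1 -29 3 64 -1"}}

```text
t: 26.1
eef_pos: [0.599, -0.1483, 0.0679]
ee_rot: [0.593, 0.805, -0.001, -0.004]
wrist_force: [-0.8, 0.2, -1.7]
grip_width: 0.0311
```

Emit:
{"op": "servo_tool", "data": {"motion": "1 0 0 10 0;1 0 0 20 0;1 0 0 30 0;1 0 0 30 0;1 0 0 30 0"}}

```text
t: 26.6
eef_pos: [0.6019, -0.1502, 0.0433]
ee_rot: [0.593, 0.805, -0.0, 0.0]
wrist_force: [0.7, -0.6, -1.7]
grip_width: 0.0313
```

```bash
python3 -c "
from h import *
go(.6015,-.1524,.0185,107)"
```

```text
t 26.6 pos [ 0.6019 -0.1502  0.0433] head 107.2 grip 0.0313 F [ 0.7 -0.6 -1.7]
shift [-2.  -1.1 24.8] turn 0.2 j6 0.82
```

Emit:
{"op": "servo_tool", "data": {"motion": "1 -2 -1 8 0;1 -2 -1 16 0;1 -2 -1 22 0;1 -2 -1 25 0;1 -2 -1 25 0"}}

```text
t: 27.1
eef_pos: [0.6014, -0.1523, 0.0181]
ee_rot: [0.593, 0.805, -0.0, -0.0]
wrist_force: [-0.3, 0.4, -2.2]
grip_width: 0.0308
```

Emit:
{"op": "servo_tool", "data": {"motion": "1 0 0 0.7 0;1 0 0 1.4 0;1 0 0 1.8 0;1 0 0 1.8 0;1 0 0 1.8 0"}}

```text
t: 27.6
eef_pos: [0.6016, -0.1524, 0.0179]
ee_rot: [0.593, 0.805, -0.0, 0.0]
wrist_force: [-6.0, 3.5, 12.5]
grip_width: 0.031
```

Emit:
{"op": "servo_tool", "data": {"motion": "0 0 0 -1 0;-0.1 0 0 -1 0;-0.1 0 0 -1 0;-0.1 0 0 -10 0;-0.1 0 0 -40 0"}}

```text
t: 28.1
eef_pos: [0.5994, -0.1514, 0.0539]
ee_rot: [0.593, 0.805, -0.001, -0.003]
wrist_force: [0.4, -0.3, 0.7]
grip_width: 0.047
```

Emit:
{"op": "servo_tool", "data": {"motion": "-0.1 0 0 -50 0;-0.1 0 0 -100 0;-0.1 0 0 -140 0;-0.1 0 0 -140 0;-0.1 0 0 -140 0"}}

```text
t: 28.6
eef_pos: [0.6022, -0.1527, 0.198]
ee_rot: [0.593, 0.805, 0.0, 0.001]
wrist_force: [-0.1, 0.3, -0.6]
grip_width: 0.0471
```

Emit:
{"op": "servo_tool", "data": {"motion": "-0.1 -20 -35 0 0;-0.1 -40 -70 0 0;-0.1 -60 -105 0 0;-0.1 -80 -140 0 0;-0.1 -100 -170 0 0"}}

```text
t: 29.1
eef_pos: [0.4667, -0.2986, 0.1947]
ee_rot: [0.593, 0.805, 0.0, -0.001]
wrist_force: [0.9, 0.5, 0.4]
grip_width: 0.0472
```

Run:
```python
from h import *
from bench import r
s=cv2.cvtColor(r.read_camera("scene")["color"],cv2.COLOR_RGB2BGR);t=cv2.cvtColor(r.read_camera("top")["color"],cv2.COLOR_RGB2BGR)
A=cv2.resize(s[140:300,180:380],(700,560//1),interpolation=cv2.INTER_CUBIC)
cv2.imwrite("pics/f1.png",A)
cv2.imwrite("pics/f2.png",cv2.resize(t[95:275,130:390],None,fx=3,fy=3,interpolation=cv2.INTER_CUBIC))
print(r.get_state()["eef_pos"])
```

```text
[ 0.46580725 -0.30048717  0.19466421]
```

View pics/f1.png

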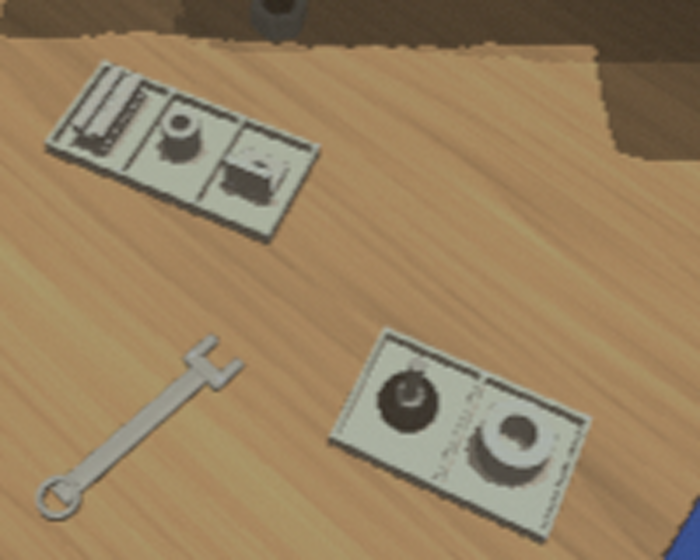

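View pics/f2.png

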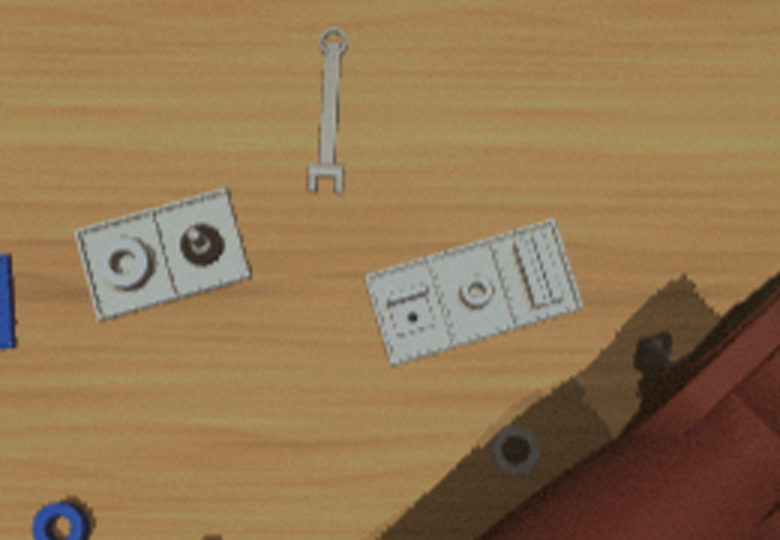

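All five parts are upright in the right pockets. The nut (302,245) and the wrench have not moved, and the arm is clear.

```bash
python3 -c "
from bench import r
print(r.job_done(),r.get_state()['t'])"
```

```text
the job is handed in; nothing more can be done
the job is handed in; nothing more can be done
```

Both kits are made up and the job is handed in at about 29 s of the 112 s allowed. No verdict was reported.

- **Three-pocket tray:** the profile is in the right-hand end pocket, the small sleeve in the middle and the bracket in the left-hand end pocket.
- **Two-pocket tray:** the foot is in the right-hand pocket and the large sleeve in the left-hand one.

**Last checks:** The final scene and top pictures show all five parts upright near the centre of their pockets. I judged that by eye and did not measure the final positions.
- **Set-down:** The wrist force showed floor contact (4 to 16 N) when I set down every part except the profile. I placed the profile by height only, and it looks flat in the pictures.
- **Left alone:** The nut sits on the same pixel as at the start, and the wrench looks unmoved. The blue ring and blue tray were not touched. The oil bottle was outside the last crops, so I did not check it again, but the arm did not work near it.

**Disagreement:** The wrist and top cameras differed by 1 to 6 mm on some parts, most on the foot. I used values in between, and every grasp held.

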